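# Jack up the drawing board and hold it

### The arm

A 7-joint arm with a two-finger parallel gripper is mounted at the origin on the work surface. World frame = base frame: x ahead of the robot, y to its left, z up, the work surface at z = 0. Lengths are in m, angles in rad, forces in N, time in s.
With the tool pointing down it reaches from about 0.4 to 0.85 m from the base axis. Payload 4.5 kg.
Tool frame: the origin (TCP) lies at the very end of the fingers, on their centre line; the grasp point (between the pads) lies 19 mm behind it; z points along the fingers, y is the line along which they close (so a half turn about z gives the same grasp; the last joint's range is limited). The gripper opens to 88 mm and grips with 3 to 60 N. Pads are 18 mm wide; open, the fingers measure 123 mm over their backs; the gripper's body (75 mm by 187 mm) begins 45 mm behind the grasp point.
Start: joints at [-1.243, 0.689, -0.195, 1.565, 0.157, 0.902, -0.215], TCP at [0.181, 0.598, 0.239] pointing down, gripper open.
Joint ranges: [-3.01, 3.01], [-0.46, 2.08], [-1.47, 1.51], [0.13, 2.56], [-1, 4.14], [0.04, 2.09], [-2.66, 2.66]. Speed limits (rad/s): [2.57, 2.57, 3.14, 3.14, 3.14, 3.14, 3.14].

### API

Orientations are given as a unit quaternion [x, y, z, w].
In Python, from plant import r, eyes, nets gives the robot as it stands.
- The arm moves only by the shell command python3 -m pendant 'ROWS' [FORCE]. ROWS is JSON, a list of rows, each an object of numbers: "claw": the opening, from 0 (shut) to 1 (fully open); "dx", "dy", "dz": the shift along the world's x, y, z in mm; "twist": the turn about the world's z in rad. In form: [{"claw": .., "dx": .., "dy": .., "dz": .., "twist": ..}, ...]. A call has 1 to 8 rows; each row is the pose to reach, as a shift and turn from the pose commanded when the call began; what a row does not reach only later rows make up. A row lasts 1/10 s, in which the tool goes at most 50 mm and 8.59 degrees, less where a joint would pass 70% of its speed; a pose out of reach is approached as far as the arm can. A call with a gripper value outside its range is refused whole. The fingers move at their own pace and stop on an object; FORCE is the grip in N (left out, the last holds). Time passes only in rows, so rows that repeat a pose let the fingers close. It gives the time, the measured TCP pose, the force, the opening and the grip force at its end, in the units of the state.
- r.get_state(): the state, without advancing time (a new reading comes with each control period).
- eyes.snapshot(name): name is "scene" or "side" or "wrist"; returns (picture, depth): 480x640x3 uint8, blue, green, red; 480x640 float32, m along the optical axis (not along the pixel's ray), 0 where there is no reading.
- eyes.camera_info(name): a dict with "K" (3x3 intrinsics, pixels), "world_to_cam" (4x4, takes a point from world to camera coordinates); the wrist camera has in their place "T_tool_cam" (4x4, takes a point from camera to tool coordinates, whose origin is the TCP and whose axes are the flange's). Camera axes: x right, y down, z forward; pixel columns grow to the right and rows downward; lengths in m; the calibration is good to about 2 mm. A picture is of the moment at which its call begins: read the wrist's pose just before it. camera_info takes no time and is no camera call.
- r.finish_job(): hands the job in; it is judged then, once.
Trained networks look in the newest picture that a camera, given by its name, has taken for a name from the list of things; names that differ only in an ending like _2 or _b are one class to them, and where a whole thing is asked for, a point or a joint stands for the part that bears it (a point fixed in the world has none). Each returns a list of dicts, best first, with "confidence" (0 to 1); they miss things now and then, are a little off and sometimes report something else, mostly with a low value. They report only what shows in the picture. A call takes as long as a camera call.
- nets.spot_in(camera, query): "box" ([left, top, width, height] as shares, 0 to 1, of the picture: columns of its width, rows of its height, round what is visible of it).
- nets.place_of(camera, query): "position" ([column, row] as shares, 0 to 1, of the picture: columns of its width, rows of its height: a listed point, or the origin of a listed thing).
The state is a dict: "clock": time; "q": joint angles; "qd": joint speeds; "joint_torque": joint torques, N m; "tool_pos": TCP position; "eef_rot": TCP orientation; "contact_force": force on the tool from outside, world axes, zero at the start; "moment": the same for the moment, N m; "opening": opening from 0.0 (shut) to 1.0 (fully open); "finger_force": force on a finger pad.
Only numpy, scipy, OpenCV 4.12 (cv2) and the standard library are available. Lean on these libraries where they do the work, as an engineer would, in place of code of your own. Each camera call takes 0.05 s, during which the arm holds its last target. There are 200 camera calls.

### The job

Raise the hinged drawing board on the jewellery desk so that the white folder underneath can be pulled out: set the small lever jack flat on the desk with its saddle centred under the marked lift point, the steel tab with the raised ring at the board's front edge (not the plain tab). Pump the handle twice: one full stroke down, let it come all the way back up, then press it fully down again and finish while still holding the handle down, the board raised on the jack alone. Do not lift the board by hand, do not tip the jack over, and leave the other things on the desk where they are.

Things in the scene. Friction and masses are not known exactly. Their poses are not given: they have to be found in the camera images.
- jack: The loose lever jack, 0.8 kg, 245 x 70 mm. Origin on its underside; x points to the saddle end, z up. Base plate 10 mm thick, x -150 to +95 mm. On it a grey pump block (x -35 to +25, 36 wide in y, z 10 to 55 mm) and, at x +65, the round saddle. Handle pivot at x -25, z 52 mm; the handle leans up towards -x over the plate, its pad at x -140 to -112.
- jack_grip (a point): Where to grasp the jack: middle of the pump block's flat sides, 37 mm above the jack's underside (jack x = y = 0). Squeeze across jack y: 36 mm wide. Axes as the jack's. It is close to the centre of mass.
- jack_saddle (a point): Centre of the top face of the jack's saddle, a flat steel disc of 32 mm diameter; with the handle up it is 50 mm above the jack's underside, at jack x = +65 mm, y = 0. It rises straight up by 75 mm per rad of handle (45 mm in all).
- jack_press (a point): Centre of the upper face of the handle's rubber press pad (34 x 40 x 12 mm), 115 mm from the pivot along the handle and 6 mm above its mid-line. Handle up: jack x -112, z 127 mm; fully down: jack x -139, z 65 mm. Press it down along its arc; 5 to 10 N with the board on the jack.
- jack_handle (a joint): Angle of the jack's handle, rad: 0 = fully up (handle 38 degrees above level), 0.6 = fully down, on its stop (3 degrees above level). A spring (and the load) brings it back up when it is let go.
- lift_pad (a point): Marked lift point: centre of the underside of a round 22 mm pad under the steel tab with a raised ring (30 mm) on top. Tab 44 wide; it ends 20 mm in front (-x of point), the board begins 35 mm behind (+x). Board down: pad 60 mm above the desk (10 mm over the low saddle), ring top 73 mm; x is level, towards the hinge. A plain tab lies 170 mm to -y: not to be used.
- board: The hinged drawing board, 380 (y) x 300 (x) x 16 mm plywood with paper sketches, 1.5 kg, on a fixed stand, top 76 mm above the desk when down. Origin at the lift pad, x towards the hinge, which is 340 mm behind the pad along the rear edge. The front rises about 35 mm (pad 95 mm above the desk) with the handle fully down, and falls back by its weight. The white folder (12 mm high) lies under it, beyond 50 mm to -y.
- stapler: Black stapler, 150 x 36 x 52 mm, bystander. Origin: centre of its underside.
- calculator: Wooden calculator, 150 x 85 x 22 mm, bystander. Origin: centre of its underside.
- keys: Bunch of keys on a grey felt pouch, 85 x 50 x 9 mm, bystander. Origin: on its underside.
- loupe: Black eye loupe, 34 mm diameter, 27 mm high, with a small steel tab, stands in front of the board to the +y side of the lift point; bystander. Origin: centre of its underside.
- bead_jar: Small jar of brass beads, 40 mm diameter, 48 mm high, stands in front of the board to the -y side of the lift point; bystander. Origin: centre of its underside.
- marker: White marker pen with blue cap, 120 x 14 x 14 mm, bystander. Origin: centre of its underside.
- bangle: Black bangle lying flat, 72 mm diameter, 8 mm high, bystander. Origin: centre of its underside.

How it is judged:
On the way, in this order (a step that is already met when the one before it is completed fails the run):
1. the jack stands flat on the desk, handle up, its saddle under the marked lift pad, and the gripper has let go of it (horizontal distance between jack_saddle and lift_pad below 0.013 m and angle between jack's own z axis and vertical below 0.08 rad and height (world z) of jack below 0.005 m and value of joint jack_handle below 0.1 rad and height (world z) of lift_pad below 0.067 m and contact force between the fingers and jack below 0.5 N), for 0.2 s.
2. first full stroke: handle down, board raised by the jack (value of joint jack_handle above 0.5 rad and height (world z) of lift_pad above 0.085 m and horizontal distance between jack_saddle and lift_pad below 0.013 m), for 0.1 s.
3. the handle has come back up and the board is down again (value of joint jack_handle below 0.12 rad and height (world z) of lift_pad below 0.067 m and horizontal distance between jack_saddle and lift_pad below 0.013 m), for 0.1 s.
At the end, for the whole second after the job is handed in: Fingers hold the handle down (past 0.5 of 0.6 rad, over 1.5 N, still); the lift pad is over 85 mm above the desk, resting on the saddle with over 2 N, untouched by the arm; saddle centre within 13 mm of the pad centre in plan; jack flat on the desk (tilt under 0.08 rad) (all of step 2 and angle between jack's own z axis and vertical below 0.08 rad and height (world z) of jack below 0.005 m and contact force between the fingers and jack_handle above 1.5 N and contact force between jack_ram and board above 2 N and contact force between the arm and board below 0.3 N and velocity of joint jack_handle below 0.1 rad/s and linear speed of jack below 0.02 m/s); the arm keeps its last pose, push and grip.
It fails at once if another thing on the desk is pushed away (more than 30 mm) (distance of any of stapler, calculator, keys, loupe, bead_jar, marker, bangle from where it was at the start of the episode above 0.03 m).
It fails at once if the board is lifted or pushed by the robot itself (contact force between the arm and board above 8 N).
It fails at once if the jack is tipped over (angle between jack's own z axis and vertical above 0.6 rad).
It also fails if it takes over 67 s, if anything falls off the work surface, if the arm or the gripper's body presses on something with over 40 N, if the wrist force passes 120 N, or if a joint passes its speed limit or range.

## Working session

There is one attempt and no reset: what is moved stays moved. The work goes in short steps, Python scripts to look and compute and a shell command to move; the robot and the scene stay as the last step left them, time stands still between calls to the robot, and variables do not carry over. Pictures are saved under pics/ and viewed, at most 12 in all, crops included, and the job is handed in when it is done.

```bash
mkdir -p pics; ls; cat > h.py <<'E'
import numpy as np, cv2
from plant import r, eyes, nets
from scipy.spatial.transform import Rotation as R
def cam(n):
    i=eyes.camera_info(n); K=np.array(i["K"])
    if n=="wrist":
        s=r.get_state(); T=np.eye(4); T[:3,:3]=R.from_quat(s["eef_rot"]).as_matrix(); T[:3,3]=s["tool_pos"]
        return K,T@np.array(i["T_tool_cam"])
    return K,np.linalg.inv(np.array(i["world_to_cam"]))
def ray(K,T,u,v,z):
    """intersect pixel with world height z"""
    d=T[:3,:3]@np.linalg.inv(K)@[u,v,1]; return T[:3,3]+d*(z-T[2,3])/d[2]
def dep(K,T,D,u,v):
    p=D[int(v)-1:int(v)+2,int(u)-1:int(u)+2]; p=p[p>0]
    if len(p)==0: return None
    return (T@np.r_[np.linalg.inv(K)@[u,v,1]*np.median(p),1])[:3]
E
python3 - <<'E'
from h import *
for n in ("scene","side"):
    K,T=cam(n); P,D=eyes.snapshot(n); cv2.imwrite(f"pics/{n}0.png",P); print(n,T[:3,3].round(2))
    for q,z in (("jack",0),("jack_grip",.037),("jack_saddle",.05),("jack_press",.127),("lift_pad",.06),("loupe",0),("bead_jar",0),("stapler",0),("calculator",0),("keys",0),("marker",0),("bangle",0)):
        for o in nets.place_of(n,q)[:2]:
            u,v=np.array(o["position"])*[640,480]; print(q,round(o["confidence"],2),int(u),int(v),ray(K,T,u,v,z).round(3))
E
```

```text
pics
scene [ 1.08 -0.53  1.  ]
jack 0.58 229 293 [ 0.447 -0.246  0.   ]
jack_grip 0.6 229 284 [ 0.449 -0.242  0.037]
jack_saddle 0.47 235 301 [ 0.506 -0.261  0.05 ]
jack_press 0.69 205 221 [ 0.324 -0.209  0.127]
lift_pad 0.7 345 292 [ 0.655 -0.063  0.06 ]
lift_pad 0.27 193 360 [ 0.572 -0.41   0.06 ]
bead_jar 0.67 305 333 [ 0.648 -0.177  0.   ]
stapler 0.81 364 190 [0.409 0.244 0.   ]
calculator 0.78 120 326 [ 0.36  -0.484  0.   ]
keys 0.65 410 154 [0.388 0.463 0.   ]
marker 0.77 448 199 [0.589 0.401 0.   ]
bangle 0.59 191 358 [ 0.532 -0.403  0.   ]
bangle 0.57 347 293 [ 0.633 -0.032  0.   ]
side [-0.03 -0.61  1.07]
jack 0.6 361 360 [ 0.441 -0.243  0.   ]
jack_grip 0.62 365 350 [ 0.446 -0.245  0.037]
jack_saddle 0.69 325 248 [0.565 0.021 0.05 ]
jack_saddle 0.61 395 336 [ 0.513 -0.266  0.05 ]
jack_press 0.67 318 350 [ 0.334 -0.217  0.127]
lift_pad 0.94 377 247 [ 0.658 -0.065  0.06 ]
lift_pad 0.48 172 196 [0.369 0.41  0.06 ]
loupe 0.68 326 246 [0.602 0.053 0.   ]
loupe 0.45 375 247 [ 0.696 -0.032  0.   ]
bead_jar 0.82 403 292 [ 0.645 -0.177  0.   ]
bead_jar 0.72 416 472 [ 0.352 -0.484  0.   ]
stapler 0.66 363 361 [ 0.442 -0.248  0.   ]
stapler 0.61 223 233 [0.423 0.264 0.   ]
calculator 0.8 417 469 [ 0.358 -0.483  0.   ]
keys 0.71 173 197 [0.394 0.468 0.   ]
marker 0.76 240 179 [0.579 0.405 0.   ]
bangle 0.72 441 386 [ 0.525 -0.398  0.   ]
bangle 0.37 221 234 [0.417 0.265 0.   ]
```

View pics/scene0.png

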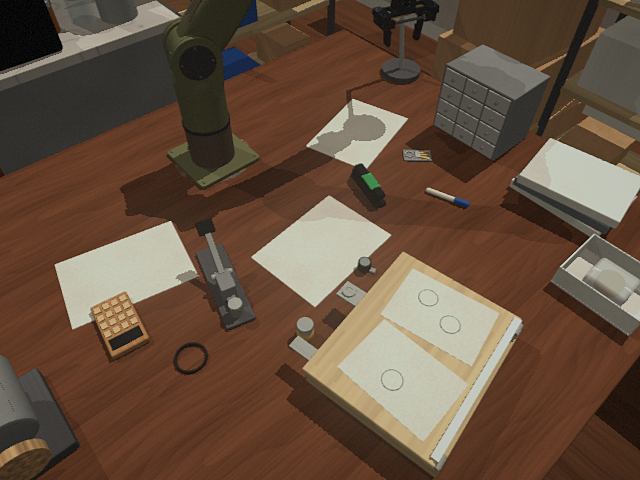

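View pics/side0.png

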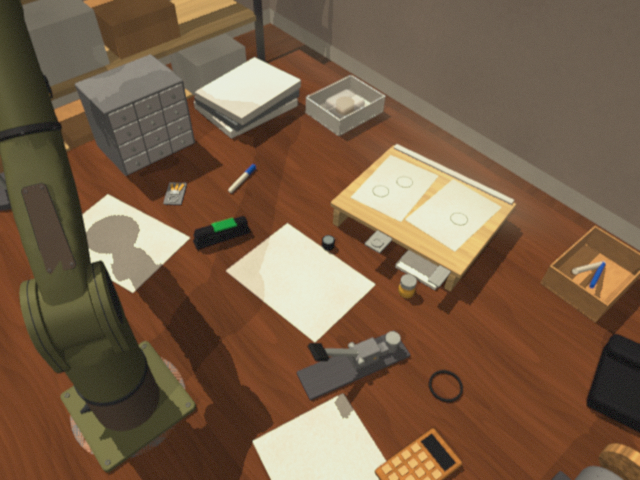

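Ring tab is at scene (349,291) and side (377,242), the plain tab at scene (302,347). The jack lies at scene (229,285) with its saddle at (235,303). The loupe (364,265) and jar (305,326) flank the ring tab.

```bash
python3 - <<'E'
from h import *
K,T=cam("scene")
c=[ray(K,T,u,v,.076) for u,v in ((405,253),(305,368),(521,322),(437,470))]
for p in c: print(p.round(3))
f=c[1]-c[0]; print("front len",np.linalg.norm(f),"yaw of board x",np.arctan2(f[0],-f[1]), "rear yaw",np.arctan2((c[3]-c[2])[0],-(c[3]-c[2])[1]), "side", [np.arctan2(*(c[2+i]-c[i])[1::-1]) for i in (0,1)])
print("loupe",ray(K,T,364,271,0.0), "ring", ray(K,T,349,291,.073))
K2,T2=cam("side"); print("loupe",ray(K2,T2,328,248,0.0),"ring", ray(K2,T2,377,242,.073))
s=r.get_state(); E=R.from_quat(s["eef_rot"]).as_matrix(); print(s["clock"],s["tool_pos"],E.round(3),"yaw of tool y",np.arctan2(E[1,1],E[0,1]))
print(eyes.camera_info("wrist")["T_tool_cam"])
E
```

```text
[0.672 0.111 0.076]
[ 0.74  -0.254  0.076]
[0.961 0.159 0.076]
[ 1.034 -0.203  0.076]
front len 0.37151923930412195 yaw of board x 0.1815602651957398 rear yaw 0.2002038270752281 side [np.float64(0.1650786565575491), np.float64(0.17209793305788842)]
loupe [0.61042337 0.04417306 0.        ] ring [ 0.66256302 -0.06148952  0.073     ]
loupe [0.60019531 0.04755069 0.        ] ring [ 0.66101304 -0.06028688  0.073     ]
1.3 [0.18097798 0.59823464 0.23873157] [[-0.957  0.29   0.   ]
 [ 0.29   0.957  0.   ]
 [ 0.     0.    -1.   ]] yaw of tool y 1.277011829058988
[[-1.04423755e-03 -9.62861292e-01 -2.69994521e-01  7.07614455e-02]
 [ 9.99999426e-01 -1.07009343e-03 -5.14284926e-05  9.02592256e-04]
 [-2.39400858e-04 -2.69994420e-01  9.62861857e-01 -1.45171184e-01]
 [ 0.00000000e+00  0.00000000e+00  0.00000000e+00  1.00000000e+00]]
```

```bash
python3 -m pendant '[{"dx":50,"dy":0,"dz":20},{"dx":95,"dy":-20,"dz":40},{"dx":140,"dy":-40,"dz":40},{"dx":180,"dy":-70,"dz":40},{"dx":215,"dy":-105,"dz":40},{"dx":245,"dy":-145,"dz":40},{"dx":260,"dy":-192,"dz":40},{"dx":260,"dy":-242,"dz":40}]'
python3 -m pendant '[{"dy":-50},{"dy":-100},{"dy":-150},{"dy":-200},{"dy":-250},{"dy":-300},{"dy":-350},{"dy":-400}]'
python3 -m pendant '[{"dy":-50},{"dy":-100},{"dy":-150},{"dy":-200},{"dy":-200},{"dy":-200}]'
```

```text
validation failed for argument at $[0]...
validation failed for argument at $[0]...
validation failed for argument at $[0]...
```

```bash
python3 -m pendant '[{"claw":1,"dx":50,"dy":0,"dz":20,"twist":0},{"claw":1,"dx":95,"dy":-20,"dz":40,"twist":0},{"claw":1,"dx":140,"dy":-40,"dz":40,"twist":0},{"claw":1,"dx":180,"dy":-70,"dz":40,"twist":0},{"claw":1,"dx":215,"dy":-105,"dz":40,"twist":0},{"claw":1,"dx":245,"dy":-145,"dz":40,"twist":0},{"claw":1,"dx":260,"dy":-192,"dz":40,"twist":0},{"claw":1,"dx":260,"dy":-242,"dz":40,"twist":0}]'
python3 -m pendant '[{"claw":1,"dx":0,"dy":-50,"dz":0,"twist":0},{"claw":1,"dx":0,"dy":-100,"dz":0,"twist":0},{"claw":1,"dx":0,"dy":-150,"dz":0,"twist":0},{"claw":1,"dx":0,"dy":-200,"dz":0,"twist":0},{"claw":1,"dx":0,"dy":-250,"dz":0,"twist":0},{"claw":1,"dx":0,"dy":-300,"dz":0,"twist":0},{"claw":1,"dx":0,"dy":-350,"dz":0,"twist":0},{"claw":1,"dx":0,"dy":-400,"dz":0,"twist":0}]'
```

```text
clock: 2.1
tool_pos: [0.4437, 0.3576, 0.2785]
eef_rot: [0.148, 0.989, 0.0, 0.001]
contact_force: [0.4, -0.9, -0.9]
opening: 0.998
finger_force: 0.0
clock: 2.9
tool_pos: [0.4408, -0.042, 0.2791]
eef_rot: [0.146, 0.989, 0.0, 0.0]
contact_force: [1.2, 0.1, 0.0]
opening: 1.002
finger_force: 0.0
```

```bash
python3 -m pendant '[{"claw":1,"dx":0,"dy":-50,"dz":0,"twist":0},{"claw":1,"dx":0,"dy":-100,"dz":0,"twist":0},{"claw":1,"dx":0,"dy":-150,"dz":0,"twist":0},{"claw":1,"dx":0,"dy":-200,"dz":0,"twist":0},{"claw":1,"dx":0,"dy":-200,"dz":0,"twist":0},{"claw":1,"dx":0,"dy":-200,"dz":0,"twist":0}]'
python3 - <<'E'
from h import *
K,T=cam("wrist"); P,D=eyes.snapshot("wrist"); cv2.imwrite("pics/w1.png",P)
s=r.get_state(); E=R.from_quat(s["eef_rot"]).as_matrix(); print(s["tool_pos"],"toolyaw",np.arctan2(E[1,1],E[0,1]))
for q,z in (("jack",0),("jack_grip",.037),("jack_saddle",.05),("jack_press",.127)):
    for o in nets.place_of("wrist",q)[:2]:
        u,v=np.array(o["position"])*[640,480]; print(q,round(o["confidence"],2),int(u),int(v),ray(K,T,u,v,z).round(4))
# plate pixels by depth height
vv,uu=np.mgrid[0:480:2,0:640:2]; d=D[::2,::2]
pts=np.linalg.inv(K)@np.stack([uu.ravel(),vv.ravel(),np.ones(uu.size)])*d.ravel(); W=(T[:3,:3]@pts).T+T[:3,3]
ok=(d.ravel()>0)&(W[:,2]>.006)&(W[:,2]<.07)&(np.abs(W[:,0]-.45)<.2)&(np.abs(W[:,1]+.245)<.1)
rect=cv2.minAreaRect((W[ok,:2]*1000).astype(np.float32)); print(ok.sum(),rect)
a=(d.ravel()>0)&(W[:,2]>.045)&(W[:,2]<.055)&ok
print("top pts",W[a].mean(0),W[a].min(0),W[a].max(0))
E
```

```text
clock: 3.5
tool_pos: [0.4405, -0.2412, 0.2786]
eef_rot: [0.148, 0.989, 0.0, -0.0]
contact_force: [0.4, 0.5, -0.1]
opening: 1.004
finger_force: 0.0
[ 0.44089283 -0.23951594  0.27868194] toolyaw 1.2769368162559953
jack 0.88 313 206 [ 0.4435 -0.25    0.    ]
jack_grip 0.55 314 209 [ 0.4406 -0.2466  0.037 ]
jack_saddle 0.57 318 271 [ 0.503  -0.2617  0.05  ]
jack_press 0.7 308 86 [ 0.3354 -0.2174  0.127 ]
2829 ((467.79205322265625, -236.95956420898438), (356.9370422363281, 137.6592559814453), 2.3009557723999023)
top pts [ 0.45335578 -0.24970757  0.05244297] [ 0.40407869 -0.27892759  0.04555896] [ 0.51951393 -0.21482738  0.05499078]
```

View pics/w1.png

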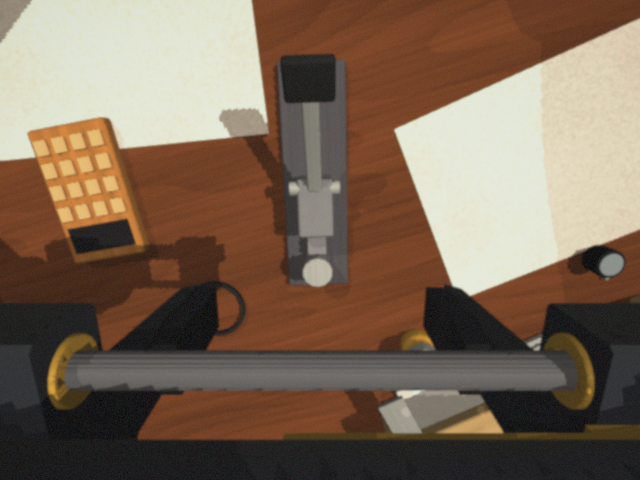

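Wrist view: the jack runs down the image with its pad at (308,78), block (316,212) and saddle (317,272). It is nearly aligned with the tool.

```bash
python3 - <<'E'
from h import *
K,T=cam("wrist")
def p(u,v,z): q=ray(K,T,u,v,z); return q
for n,a in dict(saddle=(317.5,272,.05),padc=(308,78,.127),fl=(348,284,.01),fr=(290,284,.01),el=(346,150,.01),er=(281,150,.01),bt=(315.5,236,.055),bl=(300,225,.055),br=(333,225,.055)).items(): print(n,p(*a).round(4))
a=p(348,284,.01)-p(346,150,.01); b=p(290,284,.01)-p(281,150,.01); c=p(317.5,272,.05)-p(308,78,.127)
for d in (a,b,c): print(np.arctan2(d[1],d[0]),np.linalg.norm(d[:2]))
E
```

```text
saddle [ 0.5044 -0.2597  0.05  ]
padc [ 0.3306 -0.2138  0.127 ]
fl [ 0.5433 -0.2339  0.01  ]
fr [ 0.5235 -0.2999  0.01  ]
el [ 0.3938 -0.1945  0.01  ]
er [ 0.3737 -0.2615  0.01  ]
bt [ 0.4648 -0.2498  0.055 ]
bl [ 0.4492 -0.2615  0.055 ]
br [ 0.4588 -0.2295  0.055 ]
-0.25803683709216174 0.15468944165958884
-0.2512266636079265 0.1547068514251086
-0.2582040320770842 0.17981921477235194
```

```bash
python3 -m pendant '[{"claw":1,"dx":1,"dy":-2,"dz":-50,"twist":0.04},{"claw":1,"dx":1,"dy":-2,"dz":-100,"twist":0.04},{"claw":1,"dx":1,"dy":-2,"dz":-150,"twist":0.04},{"claw":1,"dx":1,"dy":-2,"dz":-200,"twist":0.04},{"claw":1,"dx":1,"dy":-2,"dz":-230,"twist":0.04},{"claw":1,"dx":1,"dy":-2,"dz":-250,"twist":0.04},{"claw":1,"dx":1,"dy":-2,"dz":-260,"twist":0.04},{"claw":1,"dx":1,"dy":-2,"dz":-260,"twist":0.04}]'
python3 -m pendant '[{"claw":0.3,"dx":0,"dy":0,"dz":0,"twist":0},{"claw":0.3,"dx":0,"dy":0,"dz":0,"twist":0},{"claw":0.3,"dx":0,"dy":0,"dz":0,"twist":0},{"claw":0.3,"dx":0,"dy":0,"dz":0,"twist":0},{"claw":0.3,"dx":0,"dy":0,"dz":0,"twist":0},{"claw":0.3,"dx":0,"dy":0,"dz":0,"twist":0},{"claw":0.3,"dx":0,"dy":0,"dz":0,"twist":0}]' 30
```

```text
clock: 4.55
tool_pos: [0.4419, -0.2411, 0.018]
eef_rot: [0.126, 0.992, 0.0, -0.001]
contact_force: [-0.5, -0.1, 1.4]
opening: 1.001
finger_force: 0.0
clock: 5.25
tool_pos: [0.4416, -0.2442, 0.019]
eef_rot: [0.128, 0.992, -0.001, 0.0]
contact_force: [-1.4, -4.1, 1.7]
opening: 0.404
finger_force: 30.0
```

```bash
python3 -m pendant '[{"claw":0.3,"dx":0,"dy":0,"dz":15,"twist":0},{"claw":0.3,"dx":0,"dy":15,"dz":30,"twist":0.05},{"claw":0.3,"dx":5,"dy":45,"dz":30,"twist":0.15},{"claw":0.3,"dx":10,"dy":80,"dz":30,"twist":0.25},{"claw":0.3,"dx":20,"dy":115,"dz":30,"twist":0.35},{"claw":0.3,"dx":25,"dy":140,"dz":30,"twist":0.43},{"claw":0.3,"dx":25,"dy":150,"dz":30,"twist":0.43},{"claw":0.3,"dx":25,"dy":150,"dz":30,"twist":0.43}]'
python3 - <<'E'
from h import *
K,T=cam("wrist"); P,D=eyes.snapshot("wrist"); cv2.imwrite("pics/w2.png",P)
s=r.get_state(); E=R.from_quat(s["eef_rot"]).as_matrix(); print(s["tool_pos"],"jackyaw",np.arctan2(E[1,1],E[0,1])-np.pi/2)
for n in ("wrist","scene","side"):
    K,T=cam(n); P,D=eyes.snapshot(n); cv2.imwrite(f"pics/{n}2.png",P)
    for q,z in (("jack_grip",.067),("jack_saddle",.08),("lift_pad",.06)):
      for o in nets.place_of(n,q)[:2]:
        u,v=np.array(o["position"])*[640,480]; print(n,q,round(o["confidence"],2),int(u),int(v),ray(K,T,u,v,z).round(4))
a,b=cv2.imread("pics/side2.png")[140:360,220:540],cv2.imread("pics/scene2.png")[180:400,180:500]
cv2.imwrite("pics/c2.png",cv2.resize(np.hstack([a,b]),None,fx=1.25,fy=1.25,interpolation=2))
E
```

```text
clock: 6.05
tool_pos: [0.4664, -0.0899, 0.0482]
eef_rot: [-0.089, 0.996, 0.001, -0.001]
contact_force: [0.4, -0.7, -7.3]
opening: 0.402
finger_force: 30.0
[ 0.46597973 -0.09213418  0.04829335] jackyaw 0.17604934801909033
wrist jack_grip 0.82 322 332 [ 0.466  -0.0901  0.067 ]
scene jack_grip 0.98 283 247 [ 0.4652 -0.0918  0.067 ]
scene jack_grip 0.47 365 267 [0.6374 0.0162 0.067 ]
scene jack_saddle 0.63 303 259 [ 0.5324 -0.0854  0.08  ]
side jack_grip 0.64 329 289 [ 0.4807 -0.0879  0.067 ]
side jack_saddle 0.25 376 247 [ 0.6426 -0.076   0.08  ]
side lift_pad 0.95 375 247 [ 0.6547 -0.063   0.06  ]
```

View pics/c2.png

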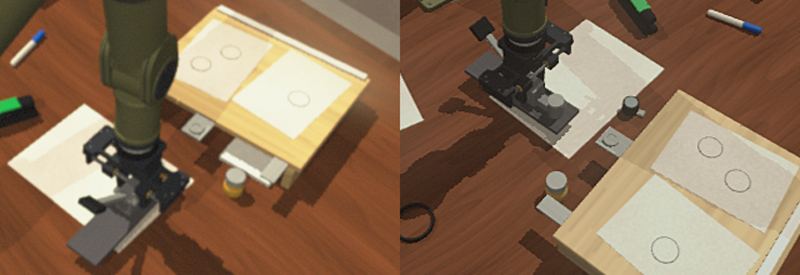

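View pics/w2.png

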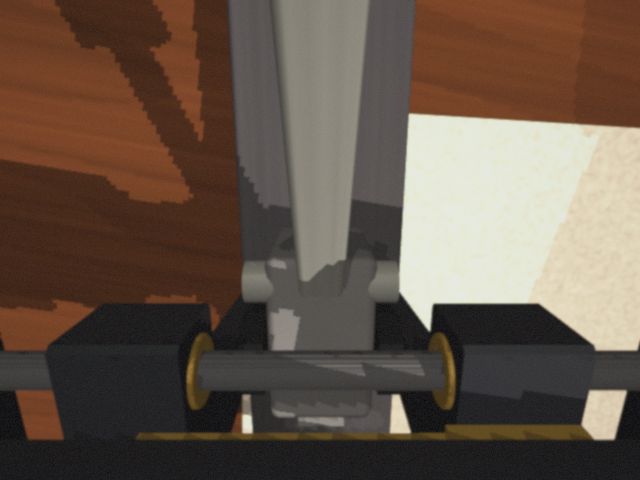

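The jack is held level in front of the board. The ring tab is clear at about side (377,242) and scene (349,291), so I'll zoom in for an exact centre.

```bash
python3 - <<'E'
import cv2,numpy as np
a,b=cv2.imread("pics/side2.png")[222:262,352:402],cv2.imread("pics/scene2.png")[271:311,324:374]
c=cv2.imread("pics/scene2.png")[235:285,275:325][:40]
cv2.imwrite("pics/z2.png",np.hstack([cv2.resize(i,(400,320),interpolation=2) for i in (a,b)]))
E
```

```text
(no output)
```

View pics/z2.png

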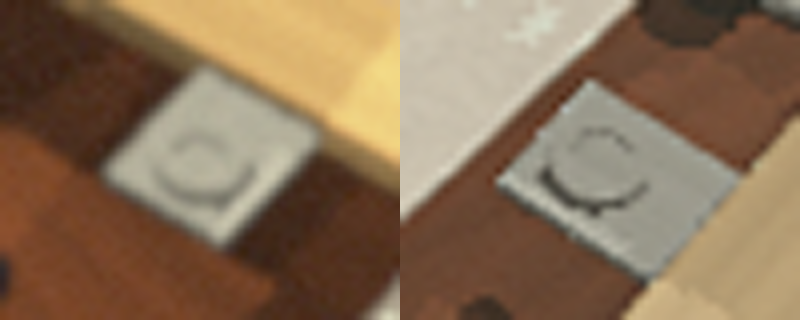

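```bash
python3 - <<'E'
from h import *
S,C=cam("side"),cam("scene")
f=lambda c,x,y,z: ray(*c,*( (352+x/8,222+y/8) if c is S else (324+(x-400)/8,271+y/8)),z)[:2]
print("ring",f(S,202,165,.073),f(C,595,170,.073))
s=[f(S,105,170,.070),f(S,220,245,.070)];c=[f(C,590,82,.070),f(C,500,182,.070)]
for a,b in (s,c):
    d=b-a; yw=np.arctan2(d[0],-d[1]); print("front mid",(a+b)/2,"len",np.linalg.norm(d),"yaw",yw,"pad",(a+b)/2+.02*np.array([np.cos(yw),np.sin(yw)]))
E
```

```text
ring [ 0.66004239 -0.06211097] [ 0.6640731  -0.06482829]
front mid [ 0.64083537 -0.06463694] len 0.04412292028987205 yaw 0.12521571115856583 pad [ 0.66067878 -0.06213916]
front mid [ 0.64417043 -0.06498893] len 0.04294177649571709 yaw 0.19298783084395915 pad [ 0.66379915 -0.06115308]
```

```bash
python3 -m pendant '[{"claw":0.3,"dx":0,"dy":0,"dz":-15,"twist":0},{"claw":0.3,"dx":10,"dy":2,"dz":-26,"twist":0},{"claw":0.3,"dx":35,"dy":5,"dz":-26,"twist":0},{"claw":0.3,"dx":60,"dy":8,"dz":-26,"twist":0},{"claw":0.3,"dx":85,"dy":12,"dz":-26,"twist":0},{"claw":0.3,"dx":110,"dy":15,"dz":-26,"twist":0},{"claw":0.3,"dx":132,"dy":18,"dz":-26,"twist":0},{"claw":0.3,"dx":132,"dy":18,"dz":-26,"twist":0}]'
python3 - <<'E'
from h import *
s=r.get_state(); E=R.from_quat(s["eef_rot"]).as_matrix(); print(s["tool_pos"],"jackyaw",np.arctan2(E[1,1],E[0,1])-np.pi/2)
c=[]
for n in ("scene","side"):
    P,D=eyes.snapshot(n); cv2.imwrite(f"pics/{n}3.png",P); u,v=(349,292) if n=="scene" else (377,243)
    c.append(cv2.resize(P[v-50:v+50,u-65:u+35],(400,400),interpolation=2))
cv2.imwrite("pics/c3.png",np.hstack(c))
E
```

```text
clock: 7.5
tool_pos: [0.6041, -0.0724, 0.0228]
eef_rot: [-0.088, 0.996, 0.001, 0.004]
contact_force: [0.2, 0.3, -7.8]
opening: 0.407
finger_force: 30.0
[ 0.60405145 -0.07244892  0.02276979] jackyaw 0.17698995857769217
```

View pics/c3.png

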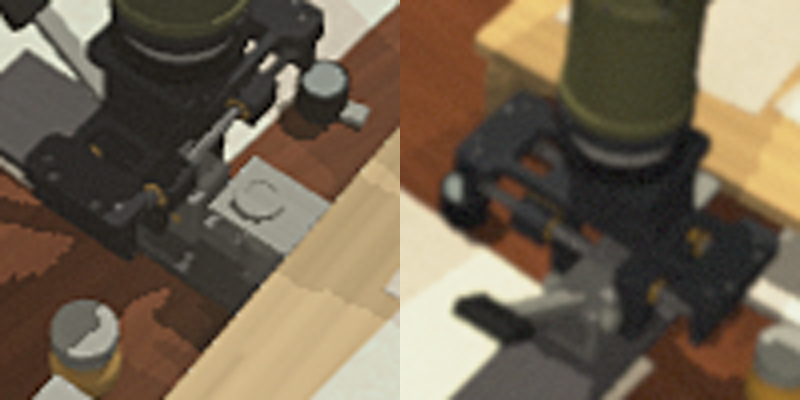

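The saddle is under the ring tab, with the plate just reaching the board edge. Lowering, then re-reading the pose.

```bash
python3 -m pendant '[{"claw":0.3,"dx":0,"dy":0,"dz":0,"twist":0},{"claw":0.3,"dx":0,"dy":0,"dz":0,"twist":0},{"claw":0.3,"dx":0,"dy":0,"dz":0,"twist":0}]'; python3 - <<'E'
from h import *
s=r.get_state(); print(s["tool_pos"],R.from_quat(s["eef_rot"]).as_matrix().round(4))
K,T=cam("scene")
# plate front right corner as seen in crop (235,310), z .014
u,v=349-65+235/4,292-50+310/4; print("plate FR corner",ray(K,T,u,v,.014))
E
```

```text
clock: 7.9
tool_pos: [0.5982, -0.0743, 0.0226]
eef_rot: [-0.088, 0.996, -0.0, -0.001]
contact_force: [0.1, -0.4, -7.5]
opening: 0.402
finger_force: 30.0
[ 0.59815347 -0.07427812  0.02262812] [[-9.845e-01 -1.752e-01 -1.100e-03]
 [-1.752e-01  9.845e-01 -1.000e-04]
 [ 1.100e-03  1.000e-04 -1.000e+00]]
plate FR corner [ 0.6826627  -0.09581229  0.014     ]
```

```bash
python3 -m pendant '[{"claw":0.3,"dx":0,"dy":0,"dz":-2,"twist":0},{"claw":0.3,"dx":0,"dy":0,"dz":-4,"twist":0},{"claw":0.3,"dx":0,"dy":0,"dz":-4,"twist":0},{"claw":1,"dx":0,"dy":0,"dz":-4,"twist":0},{"claw":1,"dx":0,"dy":0,"dz":-4,"twist":0},{"claw":1,"dx":0,"dy":0,"dz":-4,"twist":0},{"claw":1,"dx":0,"dy":0,"dz":-4,"twist":0},{"claw":1,"dx":0,"dy":0,"dz":-4,"twist":0}]'
python3 -m pendant '[{"claw":1,"dx":0,"dy":0,"dz":20,"twist":0},{"claw":1,"dx":0,"dy":0,"dz":60,"twist":0},{"claw":1,"dx":0,"dy":0,"dz":110,"twist":0},{"claw":1,"dx":-30,"dy":-5,"dz":160,"twist":0},{"claw":1,"dx":-80,"dy":-15,"dz":200,"twist":0},{"claw":1,"dx":-120,"dy":-20,"dz":220,"twist":0},{"claw":1,"dx":-120,"dy":-20,"dz":220,"twist":0},{"claw":1,"dx":-120,"dy":-20,"dz":220,"twist":0}]'
python3 - <<'E'
from h import *
s=r.get_state(); print(s["tool_pos"])
c=[]
for n in ("scene","wrist"):
    K,T=cam(n);P,D=eyes.snapshot(n); cv2.imwrite(f"pics/{n}4.png",P)
    for q,z in (("jack_grip",.037),("jack_saddle",.05),("jack_press",.127),("lift_pad",.06)):
      for o in nets.place_of(n,q)[:1]:
        u,v=np.array(o["position"])*[640,480]; print(n,q,round(o["confidence"],2),int(u),int(v),ray(K,T,u,v,z).round(4))
    c.append(P[240:340,250:380] if n=="scene" else P)
cv2.imwrite("pics/c4.png",np.hstack([cv2.resize(c[0],(390,300),interpolation=2),cv2.resize(c[1],(400,300),interpolation=3)]))
E
```

```text
clock: 8.7
tool_pos: [0.5991, -0.0741, 0.0189]
eef_rot: [-0.088, 0.996, 0.0, 0.0]
contact_force: [0.3, -0.1, 0.5]
opening: 0.836
finger_force: 0.0
clock: 9.5
tool_pos: [0.4778, -0.0949, 0.2401]
eef_rot: [-0.087, 0.996, -0.001, 0.001]
contact_force: [0.8, 0.3, -0.1]
opening: 0.999
finger_force: 0.0
[ 0.4777576  -0.09489258  0.2400519 ]
scene jack_grip 0.6 328 286 [ 0.6073 -0.0712  0.037 ]
scene jack_saddle 0.57 348 298 [ 0.6649 -0.0643  0.05  ]
scene jack_press 0.29 364 189 [0.491  0.1498 0.127 ]
scene lift_pad 0.58 347 294 [ 0.6606 -0.0643  0.06  ]
wrist jack_grip 0.79 320 330 [ 0.5987 -0.071   0.037 ]
wrist jack_press 0.96 318 254 [ 0.4903 -0.0918  0.127 ]
wrist lift_pad 0.58 325 394 [ 0.656  -0.0557  0.06  ]
```

View pics/c4.png

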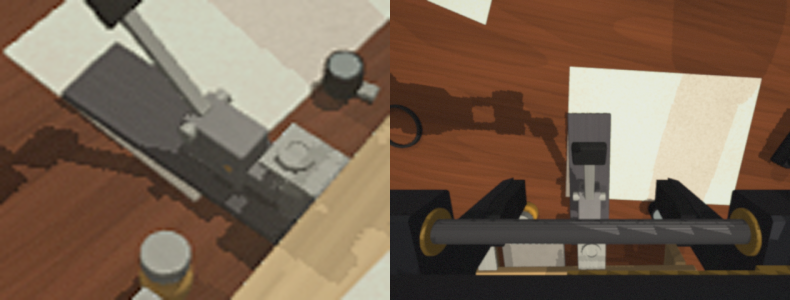

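The saddle sits below the ring tab and the jack axis passes through the ring (wrist half: pad (589,153), ring (592,251)). One numeric check of block-to-ring distance.

```bash
python3 - <<'E'
from h import *
K,T=cam("scene"); f=lambda x,y,z: ray(K,T,250+x/3,240+y/3,z)[:2]
e=np.array([np.cos(.176),np.sin(.176)]); l=np.array([-e[1],e[0]])
g=f(295,156,.073); print("ring",g)
for n,x,y,z in (("bFl",268,143,.055),("bFr",227,166,.055),("bBl",238,105,.055),("bBr",195,132,.055)):
    p=f(x,y,z); print(n,p,(g-p)@e,(g-p)@l)
K,T=cam("wrist"); f=lambda x,y,z: ray(K,T,(x-390)*1.6,y*1.6,z)[:2]
g=f(592,251,.073);print("wrist ring",g, "block front",f(591,219,.055),"pad",f(589,153,.127))
E
```

```text
ring [ 0.66352847 -0.06444206]
bFl [ 0.63325287 -0.06289406] 0.02953686015450207 -0.0068251211919547255
bFr [ 0.62836564 -0.10030651] 0.040899233884537464 0.0291536560320816
bBl [ 0.59184946 -0.05644674] 0.06917178544992723 -0.020422287290875175
bBr [ 0.58918922 -0.0982753 ] 0.07911480883665074 0.020294313486453983
wrist ring [ 0.65428882 -0.05860325] block front [ 0.6097283  -0.06807394] pad [ 0.48246721 -0.09332975]
```

```bash
python3 -m pendant '[{"claw":0,"dx":17,"dy":2,"dz":0,"twist":0},{"claw":0,"dx":17,"dy":2,"dz":0,"twist":0},{"claw":0,"dx":17,"dy":2,"dz":-30,"twist":0},{"claw":0,"dx":17,"dy":2,"dz":-60,"twist":0},{"claw":0,"dx":17,"dy":2,"dz":-85,"twist":0},{"claw":0,"dx":17,"dy":2,"dz":-100,"twist":0},{"claw":0,"dx":17,"dy":2,"dz":-100,"twist":0},{"claw":0,"dx":17,"dy":2,"dz":-100,"twist":0}]'
python3 - <<'E'
from h import *
c=[]
for n in ("scene","side"):
    P,D=eyes.snapshot(n); cv2.imwrite(f"pics/{n}5.png",P); c.append(cv2.resize(P[200:330,220:390],(400,306),interpolation=2))
cv2.imwrite("pics/c5.png",np.hstack(c))
E
```

```text
clock: 10.8
tool_pos: [0.4957, -0.0921, 0.1389]
eef_rot: [-0.088, 0.996, 0.0, -0.0]
contact_force: [-0.2, -0.0, -0.2]
opening: 0.301
finger_force: 0.0
```

View pics/c5.png

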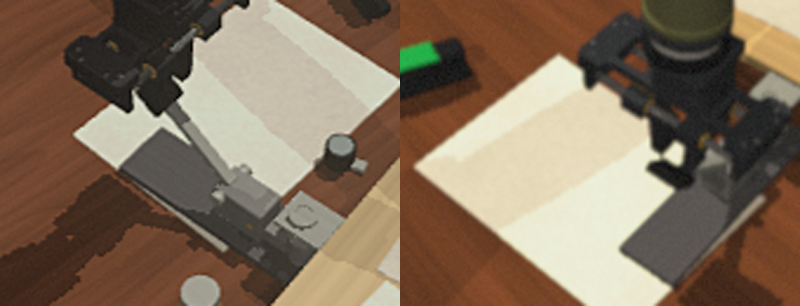

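Closed fingers hover just over the pad, so I'll start the first stroke along the arc.

```bash
python3 -m pendant '[{"claw":0,"dx":0,"dy":0,"dz":-4,"twist":0},{"claw":0,"dx":-1,"dy":0,"dz":-10,"twist":0},{"claw":0,"dx":-6,"dy":-1,"dz":-18,"twist":0},{"claw":0,"dx":-10,"dy":-2,"dz":-25,"twist":0},{"claw":0,"dx":-14,"dy":-2.5,"dz":-33,"twist":0},{"claw":0,"dx":-18,"dy":-3,"dz":-41,"twist":0},{"claw":0,"dx":-21,"dy":-4,"dz":-49,"twist":0},{"claw":0,"dx":-23.5,"dy":-4,"dz":-57,"twist":0}]'
```

```text
clock: 11.7
tool_pos: [0.4728, -0.0963, 0.082]
eef_rot: [-0.088, 0.996, -0.0, 0.001]
contact_force: [0.3, -0.2, 8.6]
opening: 0.006
finger_force: 4.1
```

```bash
python3 -m pendant '[{"claw":0,"dx":-1,"dy":0,"dz":-5,"twist":0},{"claw":0,"dx":-2,"dy":-0.5,"dz":-10,"twist":0},{"claw":0,"dx":-2.5,"dy":-0.5,"dz":-15,"twist":0},{"claw":0,"dx":-3,"dy":-0.5,"dz":-17,"twist":0},{"claw":0,"dx":-3,"dy":-0.5,"dz":-17,"twist":0},{"claw":0,"dx":-3,"dy":-0.5,"dz":-17,"twist":0}]'
```

```text
clock: 12.3
tool_pos: [0.4697, -0.0968, 0.0652]
eef_rot: [-0.088, 0.996, -0.0, 0.001]
contact_force: [-0.0, -0.1, 9.0]
opening: 0.008
finger_force: 4.3
```

```bash
python3 - <<'E'
from h import *
c=[]
for n in ("scene","side"):
    K,T=cam(n); P,D=eyes.snapshot(n); c.append(cv2.resize(P[200:330,270:440],(400,306),interpolation=2))
    vv,uu=np.mgrid[0:480,0:640]; W=(T[:3,:3]@(np.linalg.inv(K)@np.stack([uu.ravel(),vv.ravel(),np.ones(uu.size)])*D.ravel())).T+T[:3,3]
    m=(np.hypot(W[:,0]-.66,W[:,1]+.063)<.012)&(W[:,2]>.04); print(n,m.sum(),np.median(W[m,2]))
cv2.imwrite("pics/c6.png",np.hstack(c))
E
```

```text
scene 105 0.10596307270483141
side 135 0.07659027951120967
```

View pics/c6.png

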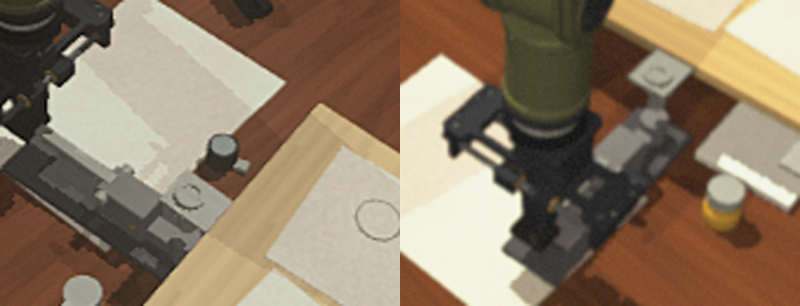

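The board is raised (ring top about 106 mm, so pad about 94 mm) with the stem under the ring. Next I let the handle up and repeat.

```bash
python3 -m pendant '[{"claw":0,"dx":2,"dy":0.5,"dz":9,"twist":0},{"claw":0,"dx":5,"dy":1,"dz":22,"twist":0},{"claw":0,"dx":10,"dy":2,"dz":34,"twist":0},{"claw":0,"dx":16,"dy":3,"dz":48,"twist":0},{"claw":0,"dx":24,"dy":4,"dz":62,"twist":0},{"claw":0,"dx":26.5,"dy":4.5,"dz":74,"twist":0},{"claw":0,"dx":26.5,"dy":4.5,"dz":77,"twist":0},{"claw":0,"dx":26.5,"dy":4.5,"dz":77,"twist":0}]'
python3 -m pendant '[{"claw":0,"dx":0,"dy":0,"dz":0,"twist":0},{"claw":0,"dx":0,"dy":0,"dz":0,"twist":0},{"claw":0,"dx":0,"dy":0,"dz":0,"twist":0},{"claw":0,"dx":0,"dy":0,"dz":0,"twist":0},{"claw":0,"dx":0,"dy":0,"dz":0,"twist":0}]'
python3 - <<'E'
from h import *
for n in ("scene",):
    K,T=cam(n); P,D=eyes.snapshot(n); cv2.imwrite("pics/s7.png",P)
    vv,uu=np.mgrid[0:480,0:640]; W=(T[:3,:3]@(np.linalg.inv(K)@np.stack([uu.ravel(),vv.ravel(),np.ones(uu.size)])*D.ravel())).T+T[:3,3]
    m=(np.hypot(W[:,0]-.66,W[:,1]+.063)<.012)&(W[:,2]>.04); print(n,m.sum(),np.median(W[m,2]))
    cv2.imwrite("pics/c7.png",cv2.resize(P[190:330,210:390],(720,560),interpolation=2))
E
```

```text
clock: 13.2
tool_pos: [0.4956, -0.0923, 0.1417]
eef_rot: [-0.088, 0.996, -0.0, -0.0]
contact_force: [-0.4, 0.5, 0.3]
opening: 0.008
finger_force: 0.0
clock: 13.7
tool_pos: [0.4958, -0.0921, 0.1416]
eef_rot: [-0.088, 0.996, 0.0, -0.0]
contact_force: [0.1, 0.3, 0.1]
opening: 0.004
finger_force: 0.0
scene 77 0.07077156539205198
```

View pics/c7.png

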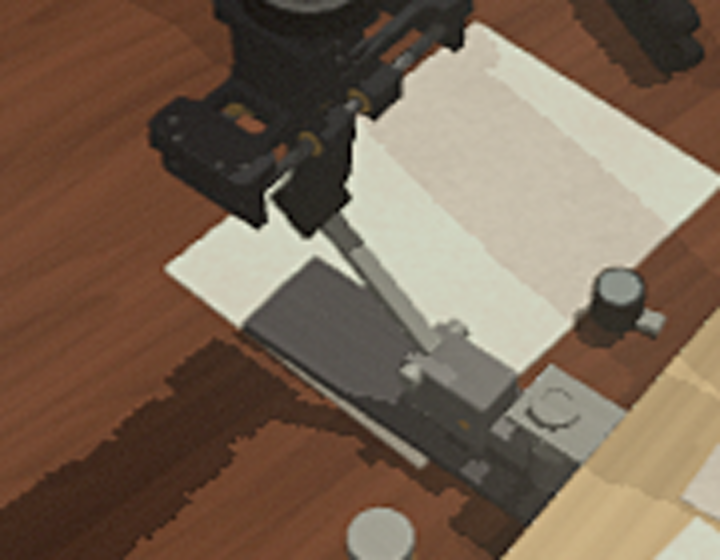

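The handle is back up under the fingers and the board is down (ring top about 71 mm). The jack is in place with the ring at crop (555,407). Second stroke.

```bash
python3 -m pendant '[{"claw":0,"dx":0,"dy":0,"dz":-7,"twist":0},{"claw":0,"dx":-1,"dy":0,"dz":-13,"twist":0},{"claw":0,"dx":-6,"dy":-1,"dz":-21,"twist":0},{"claw":0,"dx":-10,"dy":-2,"dz":-28,"twist":0},{"claw":0,"dx":-14,"dy":-2.5,"dz":-36,"twist":0},{"claw":0,"dx":-18,"dy":-3,"dz":-44,"twist":0},{"claw":0,"dx":-21,"dy":-4,"dz":-52,"twist":0},{"claw":0,"dx":-23.5,"dy":-4,"dz":-60,"twist":0}]'
python3 -m pendant '[{"claw":0,"dx":-1,"dy":0,"dz":-5,"twist":0},{"claw":0,"dx":-2,"dy":-0.5,"dz":-10,"twist":0},{"claw":0,"dx":-2.5,"dy":-0.5,"dz":-15,"twist":0},{"claw":0,"dx":-3,"dy":-0.5,"dz":-17,"twist":0},{"claw":0,"dx":-3,"dy":-0.5,"dz":-17,"twist":0},{"claw":0,"dx":-3,"dy":-0.5,"dz":-17,"twist":0},{"claw":0,"dx":-3,"dy":-0.5,"dz":-17,"twist":0},{"claw":0,"dx":-3,"dy":-0.5,"dz":-17,"twist":0}]'
python3 - <<'E'
from h import *
n="scene";K,T=cam(n); P,D=eyes.snapshot(n)
vv,uu=np.mgrid[0:480,0:640]; W=(T[:3,:3]@(np.linalg.inv(K)@np.stack([uu.ravel(),vv.ravel(),np.ones(uu.size)])*D.ravel())).T+T[:3,3]
m=(np.hypot(W[:,0]-.66,W[:,1]+.063)<.012)&(W[:,2]>.04); print(n,m.sum(),np.median(W[m,2]))
s=r.get_state(); print(s["tool_pos"],s["contact_force"],np.abs(s["qd"]).max())
E
```

```text
clock: 14.55
tool_pos: [0.4726, -0.0961, 0.0817]
eef_rot: [-0.088, 0.996, -0.0, 0.001]
contact_force: [-0.0, -0.2, 8.1]
opening: 0.004
finger_force: 4.1
clock: 15.35
tool_pos: [0.4696, -0.0967, 0.0651]
eef_rot: [-0.088, 0.996, -0.0, 0.001]
contact_force: [-0.3, -0.5, 9.8]
opening: 0.007
finger_force: 4.9
scene 101 0.10603146245752493
[ 0.46962792 -0.09666191  0.06512596] [-0.87113392  0.40139725 10.31317371] 0.0018662465578354935
```

```bash
python3 -c "
from plant import r
print(r.finish_job())"
```

```text
the job is handed in; nothing more can be done
None
```

I set the jack under the ringed tab, pumped it twice and handed the job in with the handle held down at about 10 N. The depth image put the lift pad about 93 mm above the desk, and no verdict came back.

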